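# Clamp the sealer jaw in the service fixture

## Task

The steel jaw block of a tubing sealer is to be held for cleaning: set it down flat in the nest between the locating pins of the clamping fixture, then push the toggle clamp's handle over its dead point so that it locks by itself and the pad holds the block down. Push the handle with care, by feel: never lean on it with more than about 25 N, in particular not against its stop. Leave the timer, the clip box and the label roll where they are.

Things in the scene. Friction and masses are not known exactly. Their poses are not given: they have to be found in the camera images.
- jaw_center (a point): centre of the loose steel jaw block, 76 (x) x 32 (y) x 38 (z) mm, 0.2 to 0.4 kg, lying on the bench on its 76 x 32 mm face; x is its long axis; half-way up, 19 mm over its underside. Grasp it across the 32 mm width at mid-length, in the upper half of its height.
- nest (a point): centre of the nest, on top of the base plate (8 mm over the bench). x points level along the fixture, away from the clamp; the block lies here with its long axis along x (either way round), its centre 19 mm above. Six round-topped pins, 8 mm thick, 14 mm high, leave 2.5 mm play all round: at x = +-28, y = +-22.5 mm and at x = +-44.5, y = 0. Between the side pins is room for fingers.
- handle_hinge (a point): point on the handle's level hinge axis (along y of nest), 60 mm over the bench, 150 mm from the nest's centre on its -x side; axes as nest. The handle's stop lies from 2 degrees below to 25 above level; the setting differs each time and cannot be known in advance. Dead point about 7 degrees before the stop, pad's first touch some 15 before that. Past the stop the force climbs steeply.
- handle: the clamp's handle: flat steel bar with a round black grip 20 mm thick, 60 to 144 mm from the hinge. Origin on the hinge; the handle points along its own -x axis. Open, it stands nearly upright, between 5 degrees towards the nest and 30 away from it. It closes by swinging away from the nest and down until it lies low on its stop, pointing away from the nest.
- handle_grip (a point): point on the handle's centre line in the grip, 115 mm from the hinge: push here, square to the handle, on the side facing the nest (the top when closed). With a block in the nest it swings freely (0 to 2 N), then the push rises over some 7 degrees to a peak of 5 to 9 N and falls to nothing at the dead point; from there it snaps to its stop by itself. Short of that it springs back.
- clamp_pad: round black rubber pad 18 mm across on a sprung spindle at the end of the clamp's arm; it comes down on top of the block 25 mm from the block's middle and presses it with about 40 N once locked
- timer: bench timer, white, 82 x 58 x 22 mm, origin at the centre of its underside; leave alone
- clips: open clear box of clips, 56 x 81 x 30 mm, origin at the centre of its underside; leave alone
- roll: roll of white labels lying flat, 68 mm across, 41 mm high, origin at the centre of its underside; leave alone
- fixture: the clamping fixture: aluminium plate 240 x 80 x 8 mm fixed to the bench, pins at one end, steel toggle clamp at the other. Origin on the bench under the arm's pivot, 100 mm from the nest; axes as nest. Open, the clamp's arm and pad stand upright over the pivot, all more than 50 mm from the nest's centre on its -x side, up to 150 mm over the bench.
Things that resemble listed ones, but are neither listed nor needed, are in the scene too. Leave any yellow look-alike of the part that bears jaw_center alone.

How it is judged:
By the outcome, as a careful person would: the job done as asked, in the order asked, and still so for the second after the job is handed in, with the robot touching nothing.
It also fails if it takes over 72 s, if anything falls off the work surface, if the arm or the gripper's body presses on something with over 40 N, if the wrist force passes 120 N, or if a joint passes its speed limit or range.

## Robot

A 7-joint arm with a two-finger parallel gripper is mounted at the origin on a cart in front of the work surface, level with it; the furniture and walls round the work are solid. World frame = base frame: x ahead of the robot, y to its left, z up, the work surface at z = 0. Lengths are in m, angles in rad, forces in N, time in s.
With the tool pointing down it reaches from about 0.4 to 0.85 m from the base axis. Payload 4.5 kg.
Tool frame: the origin (TCP) lies midway between the tips of the shut fingers; the grasp point (between the pads) lies 19 mm behind it; z points along the fingers, y is the line along which they close (so a half turn about z gives the same grasp; the last joint's range is limited). The gripper opens to 88 mm and grips with 3 to 60 N. Pads are 18 mm wide; open, the fingers measure 123 mm over their backs; the gripper's body (75 mm by 187 mm) begins 45 mm behind the grasp point.
Start: joints at [1.294, 0.689, -0.195, 1.565, 0.157, 0.902, -0.215], TCP at [0.191, -0.595, 0.239] pointing down, gripper open.
Joint ranges: [-3.01, 3.01], [-0.46, 2.08], [-1.47, 1.51], [0.13, 2.56], [-1, 4.14], [0.04, 2.09], [-2.66, 2.66]. Speed limits (rad/s): [2.57, 2.57, 3.14, 3.14, 3.14, 3.14, 3.14].

## Interface

Orientations are given as a unit quaternion [x, y, z, w].
In Python, from plant import r gives the robot as it stands.
- The arm moves only by the tool carry_out, never from a script. Its argument "plan" is a list of rows, each an object with "rot": the turn, a rotation vector about the tool's x, y, z in rad, a list of three; "xyz": the shift along the tool's x, y, z in m, a list of three; "grip": the closure in counts, from 0 (fully open) to 255 (shut). In form: [{"rot": [wx, wy, wz], "xyz": [dx, dy, dz], "grip": grip}, ...]. A call has 1 to 8 rows; each row is the pose to reach, as a shift and turn from the pose commanded when the call began, along the tool's axes at that moment; what a row does not reach only later rows make up. A row lasts 1/12 s, in which the tool goes at most 41.7 mm and 7.16 degrees, less where a joint would pass 70% of its speed; a pose out of reach is approached as far as the arm can. A call with a gripper value outside its range is refused whole. The fingers move at their own pace and stop on an object; "squeeze" is the grip in N (left out, the last holds). Time passes only in rows, so rows that repeat a pose let the fingers close. It gives the time, the measured TCP pose, the force, the opening and the grip force at its end, in the units of the state.
- r.get_state(): the state, without advancing time (a new reading comes with each control period).
- r.snapshot(name): name is "side" or "top" or "wrist"; returns the picture (400x640x3 uint8, red, green, blue); there is no depth.
- r.camera_params(name): a dict with "fx", "fy", "cx", "cy" (pixels), "distortion" ([k1, k2, p1, p2, k3] as OpenCV has them; the pictures are not rectified), "position" and "attitude" of the camera in the world; the wrist camera has in their place "hand_eye" (4x4, takes a point from camera to tool coordinates, whose origin is the TCP and whose axes are the flange's). Camera axes: x right, y down, z forward; pixel columns grow to the right and rows downward; lengths in m; the calibration is good to about 2 mm. A picture is of the moment at which its call begins: read the wrist's pose just before it. camera_params takes no time and is no camera call.
- r.finish_job(): hands the job in; it is judged then, once.
The state is a dict: "clock": time; "q": joint angles; "qd": joint speeds; "joint_torque": joint torques, N m; "tool_pos": TCP position; "eef_rot": TCP orientation; "contact_force": force on the tool from outside, world axes, zero at the start; "moment": the same for the moment, N m; "opening": opening from 0.0 (shut) to 1.0 (fully open); "finger_force": force on a finger pad.
Only numpy, scipy, OpenCV 4.12 (cv2) and the standard library are available. Lean on these libraries where they do the work, as an engineer would, in place of code of your own. Each camera call takes 0.05 s, during which the arm holds its last target. There are 200 camera calls.

## Working session

There is one attempt and no reset: what is moved stays moved. The work goes in short steps, Python scripts to look and compute and a tool call to move; the robot and the scene stay as the last step left them, time stands still between calls to the robot, and variables do not carry over. Pictures are saved under pics/ and viewed, at most 11 in all, crops included, and the job is handed in when it is done.

Besides the shell and the picture viewer there is one more tool, called after "Request:" in YAML: its name, and indented under it one key for each argument. carry_out: Moves the arm, as the interface text tells. Its arguments: {"type":"object","properties":{"plan":{"type":"array"},"squeeze":{"type":"number"}},"required":["plan"]}

```bash
ls; mkdir -p pics; python3 - <<'E'
from plant import r
import cv2, json
for n in ("side","top","wrist"):
    cv2.imwrite(f"pics/{n}0.png", r.snapshot(n)[:,:,::-1])
    print(n, r.camera_params(n))
print(r.get_state())
E
```

```text
pics
side {'fx': 373.59614479074924, 'fy': 373.59614479074924, 'cx': 317.218531922739, 'cy': 204.31859065781586, 'distortion': array([-0.00484951,  0.        ,  0.        ,  0.        ,  0.        ]), 'position': array([0.44699432, 0.86636838, 0.71387557]), 'attitude': array([-0.05287022,  0.88372535, -0.46435154,  0.02473643])}
top {'fx': 412.75454196479836, 'fy': 412.75454196479836, 'cx': 323.22678472102274, 'cy': 204.2968790859791, 'distortion': array([0.01379942, 0.        , 0.        , 0.        , 0.        ]), 'position': array([ 0.32478586, -0.01146341,  1.29822681]), 'attitude': array([-0.7006456 ,  0.70809984, -0.05981065,  0.06413297])}
wrist {'fx': 290.05613241668124, 'fy': 290.05613241668124, 'cx': 318.1777216752419, 'cy': 198.80213895764774, 'distortion': array([-0.03592743,  0.        ,  0.        ,  0.        ,  0.        ]), 'hand_eye': array([[-1.30395277e-03, -9.47158152e-01, -3.20764298e-01,
         8.44729943e-02],
       [ 9.99998892e-01, -1.46547390e-03,  2.62137090e-04,
        -3.56275256e-04],
       [-7.18356987e-04, -3.20763600e-01,  9.47159013e-01,
        -1.46434537e-01],
       [ 0.00000000e+00,  0.00000000e+00,  0.00000000e+00,
         1.00000000e+00]])}
{'clock': 0.15, 'q': array([ 1.29377587,  0.68978174, -0.19454213,  1.56606826,  0.15730543,
        0.90248733, -0.215111  ]), 'qd': array([-0.00076379, -0.00356489, -0.0003161 , -0.00306693, -0.00141984,
       -0.00021422,  0.0001424 ]), 'joint_torque': array([-1.78844242e-03, -5.27862096e+01, -1.26864709e+00, -1.53587687e+01,
       -5.25532232e-02,  3.88508284e-03,  1.10348949e-04]), 'tool_pos': array([ 0.19098298, -0.594622  ,  0.23811044]), 'eef_rot': array([ 9.87942893e-01,  1.54817255e-01, -1.50327774e-04, -6.60124926e-04]), 'contact_force': array([1.49740041, 0.66611421, 0.32553901]), 'moment': array([ 0.05552989,  0.04752514, -0.0014813 ]), 'finger_force': 0.0, 'opening': 0.9992019003211953}
```

View pics/top0.png

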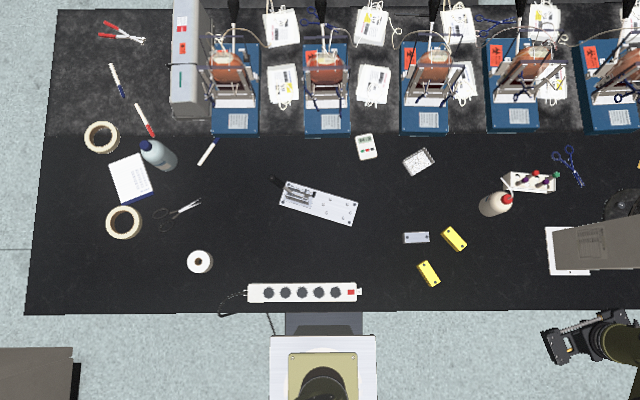

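View pics/side0.png

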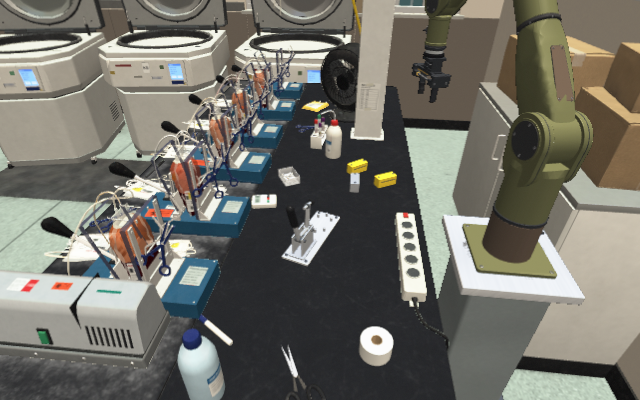

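The top view shows the fixture at (318,202) with its clamp at the left and nest at the right. There is a steel-grey block at (416,238), and yellow look-alikes at (454,239) and (429,273). The grey one is the steel jaw block. The side view shows the same layout. I'll confirm in an enlarged crop.

```bash
python3 - <<'E'
import cv2, numpy as np
a=cv2.imread('pics/top0.png')[170:260,270:440]
b=cv2.imread('pics/side0.png')[150:275,270:400]
A=cv2.resize(a,None,fx=4.7,fy=4.7,interpolation=cv2.INTER_CUBIC);print(A.shape)
cv2.imwrite('pics/c_top.png',A)
B=cv2.resize(b,None,fx=4.7,fy=4.7,interpolation=cv2.INTER_CUBIC);print(B.shape)
cv2.imwrite('pics/c_side.png',B)
E
```

```text
(423, 799, 3)
(588, 611, 3)
```

View pics/c_top.png

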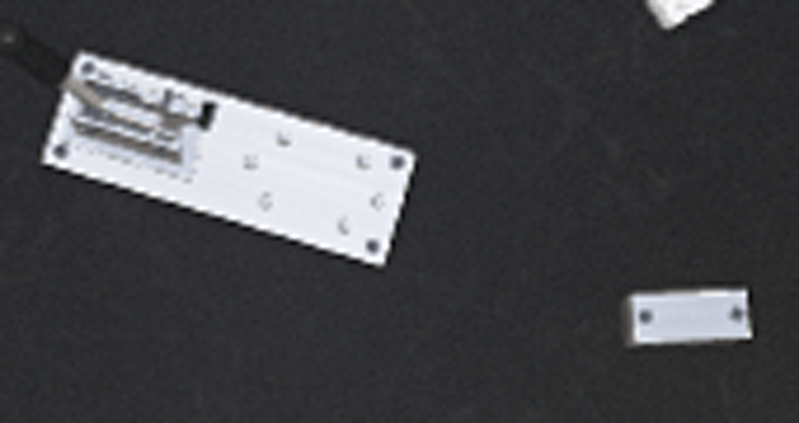

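View pics/c_side.png

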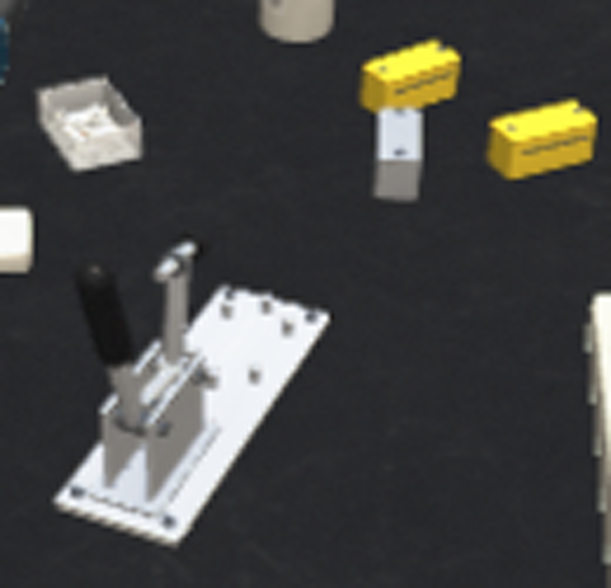

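The crops confirm the grey block with two screw heads. Its top face runs from (632,291) to (752,346) in the top crop. The plate corners are (80,52), (415,153), (384,265) and (42,162). The pins are at (283,139), (363,160), (266,201), (344,226), (250,161) and (377,201). In the side crop the handle stands nearly upright, with its tip at (95,268).

```bash
cat > h.py <<'E'
import numpy as np, cv2
from scipy.spatial.transform import Rotation as R
from plant import r
def cam(n, st=None):
    p=r.camera_params(n); K=np.array([[p['fx'],0,p['cx']],[0,p['fy'],p['cy']],[0,0,1]])
    if n=='wrist':
        T=np.eye(4);T[:3,:3]=R.from_quat(st['eef_rot']).as_matrix();T[:3,3]=st['tool_pos']
        T=T@p['hand_eye'];return K,p['distortion'],T[:3,:3],T[:3,3]
    return K,p['distortion'],R.from_quat(p['attitude']).as_matrix(),np.array(p['position'])
def rays(c,uv):
    K,d,M,t=c; u=cv2.undistortPoints(np.array(uv,float).reshape(-1,1,2),K,d).reshape(-1,2)
    return np.c_[u,np.ones(len(u))]@M.T,t
def onz(c,uv,z):
    d,t=rays(c,uv); return t+d*((z-t[2])/d[:,2])[:,None]
def proj(c,P):
    K,d,M,t=c; P=(np.atleast_2d(P)-t)@M
    return cv2.projectPoints(P,np.zeros(3),np.zeros(3),K,d)[0].reshape(-1,2)
E
python3 - <<'E'
from h import *
np.set_printoptions(precision=4,suppress=True)
o=lambda L,s,x,y:(np.array(L)+.5)/s-.5+[x,y]
c=cam('top'); s=cam('side')
co=onz(c,o([(80,52),(415,153),(384,265),(42,162)],4.7,270,170),.008)
print(co, np.linalg.norm(np.roll(co,-1,0)-co,axis=1))
pins=onz(c,o([(283,139),(363,160),(266,201),(344,226),(250,161),(377,201)],4.7,270,170),.022)
print('pins',pins); nest=pins.mean(0)
# plate axis
ax=(co[1]-co[0]+co[2]-co[3]);ax/=np.linalg.norm(ax);ay=np.array([-ax[1],ax[0],0]);print('nest',nest,'ax',ax,'yaw',np.arctan2(ax[1],ax[0]))
print('plate ctr',co.mean(0),(pins-nest)@np.c_[ax,ay])
j=onz(c,o([(632,291),(747,290),(752,338),(632,346)],4.7,270,170),.038)
print('jaw',j,j.mean(0),np.linalg.norm(np.roll(j,-1,0)-j,axis=1))
k=onz(c,o([(645,316),(737,314)],4.7,270,170),.038);print('screws',k,k.mean(0),k[1]-k[0])
js=onz(s,o([(400,152),(400,112)],4.7,270,150),.038);print('side screws',js,js.mean(0))
# handle in vertical plane thru nest, normal ay
nz=nest*[1,1,0]
for nm,cc,uv in(('side tip',s,o([(95,268)],4.7,270,150)),('side grip bottom',s,o([(115,360)],4.7,270,150)),('side low bar',s,o([(130,415)],4.7,270,150)),('top gripbase',c,o([(60,85)],4.7,270,170))):
    d,t=rays(cc,uv);d=d[0];l=((nz-t)@ay)/(d@ay);p=t+l*d-nz;print(nm,p@ax,p[2])
print('hinge proj top',(proj(c,nz-.15*ax+[0,0,.06])-[270,170])*4.7,'side',(proj(s,nz-.15*ax+[0,0,.06])-[270,150])*4.7)
E
```

```text
[[ 0.6319  0.112   0.008 ]
 [ 0.5593 -0.1149  0.008 ]
 [ 0.4834 -0.0923  0.008 ]
 [ 0.5559  0.1373  0.008 ]] [0.2382 0.0792 0.2407 0.0801]
pins [[ 0.5673 -0.0257  0.022 ]
 [ 0.5524 -0.0789  0.022 ]
 [ 0.5254 -0.0138  0.022 ]
 [ 0.508  -0.0654  0.022 ]
 [ 0.5525 -0.0034  0.022 ]
 [ 0.5246 -0.0877  0.022 ]]
nest [ 0.5384 -0.0458  0.022 ] ax [-0.3032 -0.9529  0.    ] yaw -1.8788281528910649
plate ctr [0.5576 0.0105 0.008 ] [[-0.028   0.0214]
 [ 0.0273  0.0234]
 [-0.0266 -0.0221]
 [ 0.0279 -0.023 ]
 [-0.0447  0.0007]
 [ 0.0441 -0.0005]]
jaw [[ 0.461  -0.2513  0.038 ]
 [ 0.4608 -0.326   0.038 ]
 [ 0.4296 -0.3275  0.038 ]
 [ 0.4252 -0.2497  0.038 ]] [ 0.4442 -0.2886  0.038 ] [0.0746 0.0313 0.0779 0.0358]
screws [[ 0.4446 -0.259   0.038 ]
 [ 0.4453 -0.3186  0.038 ]] [ 0.4449 -0.2888  0.038 ] [ 0.0007 -0.0596  0.    ]
side screws [[ 0.4435 -0.261   0.038 ]
 [ 0.4456 -0.3208  0.038 ]] [ 0.4446 -0.2909  0.038 ]
side tip -0.19180618113925949 0.1953587209709845
side grip bottom -0.17404561951350406 0.1227758538868593
side low bar -0.15870565773715256 0.07228364816530963
top gripbase -0.17009207178898794 0.09478382776696503
hinge proj top [[ 93.013  103.3835]] side [[135.5033 420.7972]]
```

Request:
carry_out:
  plan:
    - {"rot": [0, 0, -1.28], "xyz": [0.335, -0.213, 0.06], "grip": 80}
    - {"rot": [0, 0, -1.28], "xyz": [0.335, -0.213, 0.06], "grip": 80}
    - {"rot": [0, 0, -1.28], "xyz": [0.335, -0.213, 0.06], "grip": 80}
    - {"rot": [0, 0, -1.28], "xyz": [0.335, -0.213, 0.06], "grip": 80}
    - {"rot": [0, 0, -1.28], "xyz": [0.335, -0.213, 0.06], "grip": 80}
    - {"rot": [0, 0, -1.28], "xyz": [0.335, -0.213, 0.06], "grip": 80}
    - {"rot": [0, 0, -1.28], "xyz": [0.335, -0.213, 0.06], "grip": 80}
    - {"rot": [0, 0, -1.28], "xyz": [0.335, -0.213, 0.06], "grip": 80}

```text
clock: 0.82
tool_pos: [0.4027, -0.3401, 0.1886]
eef_rot: [0.791, 0.612, -0.0, 0.0]
contact_force: [1.2, 0.2, 0.1]
opening: 0.685
finger_force: 0.0
```

```bash
cat >> h.py <<'E'
np.set_printoptions(precision=4,suppress=True)
def pose(yaw,tilt=0):  # tool down, tool x at world angle yaw; tilt raises the camera (+x) side
    return R.from_euler('z',yaw)*R.from_euler('x',np.pi)*R.from_euler('y',tilt)
def go(xyz,rot,off=(0,0,0)):
    st=r.get_state();c=R.from_quat(st['eef_rot'])
    print('t',st['clock'],'tcp',st['tool_pos'],'F',st['contact_force'],'open',st['opening'],'fz',st['finger_force'],'q',st['q'])
    print('xyz',c.inv().apply(np.array(xyz)-st['tool_pos']),'rot',(c.inv()*rot).as_rotvec())
E
python3 -c "
from h import *
print(pose(1.59,.2).as_matrix()[:,0])
go([.4446,-.2895,.15],pose(1.59))"
```

```text
[-0.0188  0.9799  0.1987]
t 0.8167 tcp [ 0.4027 -0.3401  0.1886] F [1.1527 0.1504 0.0985] open 0.6846759139024523 fz 0.0 q [ 0.8679  0.6569 -0.4145  1.9055  0.4112  0.6631 -0.0525]
xyz [0.0595 0.0279 0.0386] rot [-0.      0.0001 -0.2734]
```

Request:
carry_out:
  plan:
    - {"rot": [0, 0, -0.27], "xyz": [0.06, 0.028, 0.04], "grip": 80}
    - {"rot": [0, 0, -0.27], "xyz": [0.06, 0.028, 0.04], "grip": 80}
    - {"rot": [0, 0, -0.27], "xyz": [0.06, 0.028, 0.04], "grip": 80}
    - {"rot": [0, 0, -0.27], "xyz": [0.06, 0.028, 0.04], "grip": 80}
    - {"rot": [0, 0, -0.27], "xyz": [0.06, 0.028, 0.04], "grip": 80}
    - {"rot": [0, 0, -0.27], "xyz": [0.06, 0.028, 0.04], "grip": 80}

```text
clock: 1.32
tool_pos: [0.4434, -0.2927, 0.1492]
eef_rot: [0.705, 0.709, -0.001, 0.0]
contact_force: [-0.5, 0.3, -0.2]
opening: 0.684
finger_force: 0.0
```

```bash
python3 - <<'E'
from h import *
go([.4446,-.2895,.15],pose(1.59))
st=r.get_state(); im=r.snapshot('wrist')[:,:,::-1].copy(); cv2.imwrite('pics/w1.png',im)
c=cam('wrist',st); ja=np.array([.4446,-.2895,.038]);e=np.array([.02,.9998,0]);f=np.array([-.9998,.02,0])
P=[ja+a*.038*e+b*.016*f for a,b in((1,1),(1,-1),(-1,-1),(-1,1))]
print(proj(c,P))
E
```

```text
t 1.3167 tcp [ 0.4434 -0.2927  0.1492] F [-0.5344  0.317  -0.2336] open 0.6843476804797326 fz 0.0 q [ 0.756   0.7278 -0.4313  1.9253  0.5185  0.5995 -0.0091]
xyz [ 0.0032  0.0013 -0.0008] rot [-0.0005  0.0015 -0.0132]
[[302.1268 151.0277]
 [338.0848 151.916 ]
 [334.4378 229.7694]
 [301.5858 229.0309]]
```

View pics/w1.png

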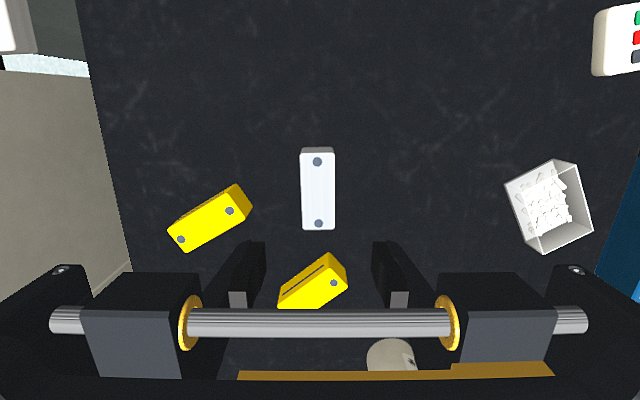

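The wrist view shows the grey block's top face at (301,152)–(335,231), with screws at (317,161) and (318,223). The yellow pair sits at (210,218) and (313,282), and my prediction matches within about 2 px.

```bash
python3 - <<'E'
from h import *
st=r.get_state();c=cam('wrist',st)
k=onz(c,[(317,161.5),(318.3,223)],.038);print(k,k.mean(0),np.arctan2(*(k[0]-k[1])[1::-1]))
k=onz(c,[(301,152),(333.5,152),(335.5,230),(302,231)],.038);print(k,k.mean(0))
E
python3 -c "
from h import *
R0=pose(1.585,.22)
g=np.array([.4444,-.290,.030]); print(g+R0.apply([0,0,.019]))
go(g+R0.apply([0,0,.019])+[0,0,.06],R0); go(g+R0.apply([0,0,.019]),R0)"
```

```text
[[ 0.4428 -0.2607  0.038 ]
 [ 0.4442 -0.3208  0.038 ]] [ 0.4435 -0.2907  0.038 ] 1.5950863470591825
[[ 0.4285 -0.2521  0.038 ]
 [ 0.4574 -0.252   0.038 ]
 [ 0.461  -0.3282  0.038 ]
 [ 0.4284 -0.3294  0.038 ]] [ 0.4438 -0.2904  0.038 ]
[ 0.4443 -0.2859  0.0115]
t 1.3667 tcp [ 0.4435 -0.2927  0.1494] F [-0.183   0.0103 -0.1925] open 0.6889937643101168 fz 0.0 q [ 0.7562  0.7276 -0.4315  1.9253  0.5185  0.5993 -0.009 ]
xyz [0.007  0.0009 0.0779] rot [ 0.0008  0.2216 -0.0082]
t 1.3667 tcp [ 0.4435 -0.2927  0.1494] F [-0.183   0.0103 -0.1925] open 0.6889937643101168 fz 0.0 q [ 0.7562  0.7276 -0.4315  1.9253  0.5185  0.5993 -0.009 ]
xyz [0.0071 0.0009 0.1379] rot [ 0.0008  0.2216 -0.0082]
```

Request:
carry_out:
  plan:
    - {"rot": [0, 0.22, -0.005], "xyz": [0.007, 0.0005, 0.04], "grip": 80}
    - {"rot": [0, 0.22, -0.005], "xyz": [0.007, 0.0005, 0.08], "grip": 80}
    - {"rot": [0, 0.22, -0.005], "xyz": [0.007, 0.0005, 0.1], "grip": 80}
    - {"rot": [0, 0.22, -0.005], "xyz": [0.007, 0.0005, 0.12], "grip": 80}
    - {"rot": [0, 0.22, -0.005], "xyz": [0.007, 0.0005, 0.13], "grip": 80}
    - {"rot": [0, 0.22, -0.005], "xyz": [0.007, 0.0005, 0.138], "grip": 80}
    - {"rot": [0, 0.22, -0.005], "xyz": [0.007, 0.0005, 0.138], "grip": 80}

```text
clock: 1.95
tool_pos: [0.4443, -0.2842, 0.0105]
eef_rot: [0.698, 0.708, 0.077, -0.078]
contact_force: [-0.7, -0.3, 0.4]
opening: 0.689
finger_force: 0.0
```

Request:
carry_out:
  plan:
    - {"rot": [0, 0, 0], "xyz": [0, 0, 0], "grip": 200}
    - {"rot": [0, 0, 0], "xyz": [0, 0, 0], "grip": 200}
    - {"rot": [0, 0, 0], "xyz": [0, 0, 0], "grip": 200}
    - {"rot": [0, 0, 0], "xyz": [0, 0, 0], "grip": 200}
    - {"rot": [0, 0, 0], "xyz": [0, 0, 0], "grip": 200}
    - {"rot": [0, 0, 0], "xyz": [0, 0, 0], "grip": 200}
  squeeze: 30

```text
clock: 2.45
tool_pos: [0.4445, -0.284, 0.0117]
eef_rot: [0.698, 0.708, 0.077, -0.078]
contact_force: [-1.9, -0.8, 6.8]
opening: 0.358
finger_force: 30.0
```

```bash
python3 -c "
from h import *
R0=pose(1.263,.22)
n=np.array([.5384,-.0458,.008+.030]); 
go(n+R0.apply([0,0,.019])+[0,0,.12],R0);go([.4444,-.286,.13],pose(1.585,.22))"
```

```text
t 2.45 tcp [ 0.4445 -0.284   0.0117] F [-1.8539 -0.8476  6.8133] open 0.35836487927441985 fz 29.998136409558356 q [ 0.8736  1.0237 -0.4918  1.852   0.4972  0.506   0.1322]
xyz [ 0.2627  0.0988 -0.0724] rot [-0.0704  0.0006  0.3151]
t 2.45 tcp [ 0.4445 -0.284   0.0117] F [-1.8539 -0.8476  6.8133] open 0.35836487927441985 fz 29.998136409558356 q [ 0.8736  1.0237 -0.4918  1.852   0.4972  0.506   0.1322]
xyz [ 0.0238 -0.0001 -0.1159] rot [-0.0002  0.0006  0.0008]
```

Request:
carry_out:
  plan:
    - {"rot": [0, 0, 0], "xyz": [0.003, 0, -0.015], "grip": 200}
    - {"rot": [0, 0, 0], "xyz": [0.01, 0, -0.05], "grip": 200}
    - {"rot": [0, 0, 0], "xyz": [0.018, 0, -0.088], "grip": 200}
    - {"rot": [0, 0, 0], "xyz": [0.026, 0, -0.126], "grip": 200}
    - {"rot": [-0.017, 0, 0.08], "xyz": [0.06, 0.015, -0.118], "grip": 200}
    - {"rot": [-0.035, 0, 0.157], "xyz": [0.095, 0.03, -0.11], "grip": 200}
    - {"rot": [-0.052, 0, 0.235], "xyz": [0.13, 0.045, -0.105], "grip": 200}
    - {"rot": [-0.07, 0, 0.315], "xyz": [0.165, 0.06, -0.098], "grip": 200}

```text
clock: 3.12
tool_pos: [0.5029, -0.1424, 0.1429]
eef_rot: [0.804, 0.585, 0.089, -0.064]
contact_force: [0.5, 0.3, -2.6]
opening: 0.359
finger_force: 30.0
```

```bash
python3 -c "
from h import *
R0=pose(1.263,.22)
n=np.array([.5384,-.0458,.008+.030]); 
go(n+R0.apply([0.002,0,.019])+[0,0,.10],R0)"
```

```text
t 3.1167 tcp [ 0.5029 -0.1424  0.1429] F [ 0.535   0.2543 -2.5731] open 0.35938595317341143 fz 29.993774788454175 q [ 0.6277  0.7588 -0.505   1.9512  0.2535  0.4959 -0.2876]
xyz [0.1013 0.0039 0.0462] rot [ 0.0018 -0.0003 -0.0053]
```

Request:
carry_out:
  plan:
    - {"rot": [0, 0, 0], "xyz": [0.035, 0.001, 0.016], "grip": 200}
    - {"rot": [0, 0, 0], "xyz": [0.07, 0.002, 0.03], "grip": 200}
    - {"rot": [0, 0, 0], "xyz": [0.099, 0.004, 0.045], "grip": 200}
    - {"rot": [0, 0, 0], "xyz": [0.099, 0.004, 0.045], "grip": 200}
    - {"rot": [0, 0, 0], "xyz": [0.099, 0.004, 0.045], "grip": 200}
    - {"rot": [0, 0, 0], "xyz": [0.099, 0.004, 0.045], "grip": 200}
    - {"rot": [0, 0, 0], "xyz": [0.099, 0.004, 0.045], "grip": 200}

```text
clock: 3.7
tool_pos: [0.5381, -0.045, 0.12]
eef_rot: [0.803, 0.586, 0.088, -0.064]
contact_force: [1.0, -0.2, -3.7]
opening: 0.36
finger_force: 30.0
```

```bash
python3 - <<'E'
from h import *
R0=pose(1.263,.22)
n=np.array([.5384,-.0458,.008+.030]); 
go(n+R0.apply([0.002,0,.019]),R0)
st=r.get_state(); im=r.snapshot('wrist')[:,:,::-1].copy(); s=r.snapshot('side')[:,:,::-1]
a=cv2.resize(im[60:330,170:470],(600,540),interpolation=cv2.INTER_CUBIC)
cv2.imwrite('pics/w2.png',a);cv2.imwrite('pics/side2.png',s)
c=cam('wrist',st)
ax=np.array([np.cos(-1.8788),np.sin(-1.8788),0]);ay=np.array([-ax[1],ax[0],0])
print('plate corners/pins pred',(proj(c,[n*[1,1,0]+x*ax+y*ay+[0,0,.022] for x,y in((-.028,.0225),(.028,.0225),(-.028,-.0225),(.028,-.0225),(-.0445,0),(.0445,0))])-[170,60])*2)
print('plate c',(proj(c,[n*[1,1,0]+x*ax+y*ay+[0,0,.008] for x,y in((.06,.04),(.06,-.04))])-[170,60])*2)
# block top predicted in hand
T=R.from_quat(st['eef_rot']);g=st['tool_pos']+T.apply([-0.002,0,-.019])
print('block top pred',(proj(c,[g+x*ax+y*ay+[0,0,.008] for x,y in((-.038,.016),(-.038,-.016),(.038,.016),(.038,-.016))])-[170,60])*2)
E
```

```text
t 3.7 tcp [ 0.5381 -0.045   0.12  ] F [ 0.956  -0.2222 -3.7352] open 0.3596837626229766 fz 29.99814565759152 q [ 0.3892  0.7908 -0.4377  1.9544  0.2387  0.405  -0.4487]
xyz [-0.0164  0.0006  0.0989] rot [ 0.0001  0.0014 -0.0022]
plate corners/pins pred [[346.6457 266.9111]
 [345.837  388.263 ]
 [246.3434 267.2445]
 [247.9507 388.5888]
 [296.3732 230.1892]
 [297.0077 423.0254]]
plate c [[378.5698 442.8654]
 [215.5602 443.408 ]]
block top pred [[362.5208 295.1091]
 [226.3864 295.5606]
 [359.0649 593.7198]
 [232.0915 594.1254]]
```

View pics/w2.png

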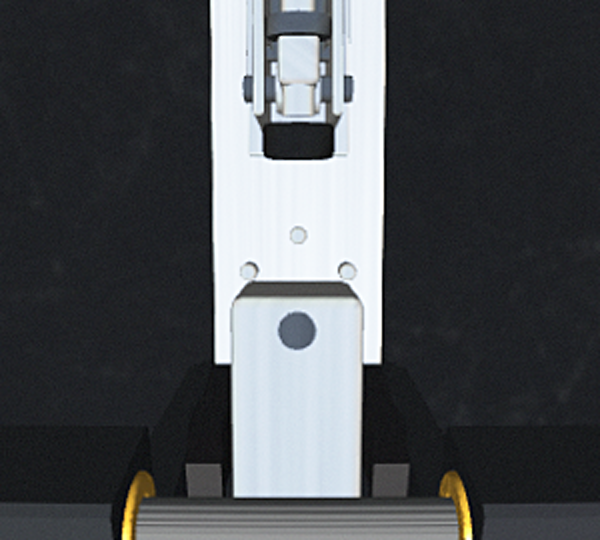

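The crop shows the pins at (298,235), (249,271) and (348,271), slightly off my prediction. The block is held square, with its far screw at (297,330) and its far top edge at row 297.

```bash
python3 - <<'E'
from h import *
st=r.get_state();c=cam('wrist',st)
ax=np.array([np.cos(-1.8788),np.sin(-1.8788),0]);ay=np.array([-ax[1],ax[0],0]);B=np.c_[ax,ay]
o=lambda L:(np.array(L)+.5)/2-.5+[170,60]
n0=np.array([.5384,-.0458,0])
p=onz(c,o([(298,235),(249,271),(348,271)]),.022)
print('pins rel (expect -44.5,0;-28,-+22.5)',(p-n0)@B)
g=st['tool_pos']+R.from_quat(st['eef_rot']).apply([0,0,-.019]);print('g',g,(g-n0)@B)
for dz in(.008,.004):
  q=onz(c,o([(297,330),(297,297)]),g[2]+dz);print('screw,edge rel n0',(q-n0)@B,)
E
```

```text
pins rel (expect -44.5,0;-28,-+22.5) [[-0.0426  0.0008]
 [-0.0266 -0.0213]
 [-0.0264  0.0232]]
g [ 0.537  -0.049   0.1388] [ 0.0034 -0.0003]
screw,edge rel n0 [[-0.0245  0.0001]
 [-0.0324  0.0002]]
screw,edge rel n0 [[-0.0237  0.0001]
 [-0.0318  0.0002]]
```

Request:
carry_out:
  plan:
    - {"rot": [0, 0, 0], "xyz": [-0.003, 0.0008, 0.03], "grip": 200}
    - {"rot": [0, 0, 0], "xyz": [-0.0085, 0.0008, 0.055], "grip": 200}
    - {"rot": [0, 0, 0], "xyz": [-0.0126, 0.0008, 0.074], "grip": 200}
    - {"rot": [0, 0, 0], "xyz": [-0.0126, 0.0008, 0.074], "grip": 200}
    - {"rot": [0, 0, 0], "xyz": [-0.0126, 0.0008, 0.074], "grip": 200}
    - {"rot": [0, 0, 0], "xyz": [-0.0126, 0.0008, 0.074], "grip": 200}

```text
clock: 4.3
tool_pos: [0.5413, -0.0402, 0.0463]
eef_rot: [0.802, 0.586, 0.089, -0.064]
contact_force: [0.1, -0.5, -3.5]
opening: 0.359
finger_force: 30.0
```

```bash
python3 - <<'E'
from h import *
st=r.get_state(); im=r.snapshot('wrist')[:,:,::-1].copy()
a=cv2.resize(im[60:330,170:470],(600,540),interpolation=cv2.INTER_CUBIC)
cv2.imwrite('pics/w3.png',a)
go([0,0,0],pose(1.263,.22))
E
```

```text
t 4.35 tcp [ 0.5416 -0.0401  0.0467] F [ 0.4611  0.4672 -3.1245] open 0.3613429952487055 fz 29.99824675731361 q [ 0.3332  0.9156 -0.3614  1.9749  0.283   0.2467 -0.4682]
xyz [-0.1332 -0.5283  0.0166] rot [ 0.0026 -0.0007 -0.0003]
```

View pics/w3.png

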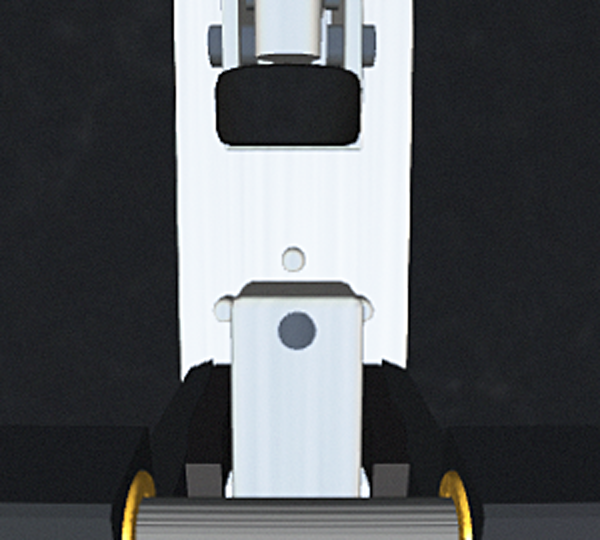

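```bash
python3 - <<'E'
from h import *
st=r.get_state();c=cam('wrist',st)
ax=np.array([np.cos(-1.8788),np.sin(-1.8788),0]);ay=np.array([-ax[1],ax[0],0]);B=np.c_[ax,ay]
o=lambda L:(np.array(L)+.5)/2-.5+[170,60]
n0=np.array([.5384,-.0458,0])
p=onz(c,o([(293,260),(215,309),(374,309)]),.021)
print('pins rel (expect -44.5,0;-28,-+26.5)',(p-n0)@B)
g=st['tool_pos']+R.from_quat(st['eef_rot']).apply([0,0,-.019]);print('g',g,(g-n0)@B)
q=onz(c,o([(297,330),(297,297)]),g[2]+.008);print('screw,edge rel n0',(q-n0)@B,)
T=R.from_quat(st['eef_rot'])
for d in(.015,.029): print(T.inv().apply(-.001*ay+[0,0,-d]), T.inv().apply(-.001*ax))
E
```

```text
pins rel (expect -44.5,0;-28,-+26.5) [[-0.0428  0.0006]
 [-0.0268 -0.0249]
 [-0.0267  0.027 ]]
g [ 0.5403 -0.0441  0.0652] [-0.0022  0.0013]
screw,edge rel n0 [[-0.0302  0.0017]
 [-0.038   0.0017]]
[-0.0033 -0.001   0.0146] [ 0.001  -0.      0.0002]
[-0.0063 -0.0011  0.0283] [ 0.001  -0.      0.0002]
```

Request:
carry_out:
  plan:
    - {"rot": [0, 0, 0], "xyz": [-0.0025, -0.0009, 0.003], "grip": 200}
    - {"rot": [0, 0, 0], "xyz": [-0.0035, -0.0009, 0.008], "grip": 200}
    - {"rot": [0, 0, 0], "xyz": [-0.0049, -0.0009, 0.0143], "grip": 200}
    - {"rot": [0, 0, 0], "xyz": [-0.0058, -0.0009, 0.018], "grip": 200}
    - {"rot": [0, 0, 0], "xyz": [-0.0064, -0.0009, 0.021], "grip": 200}
    - {"rot": [0, 0, 0], "xyz": [-0.0069, -0.0009, 0.0232], "grip": 200}
    - {"rot": [0, 0, 0], "xyz": [-0.0069, -0.0009, 0.0232], "grip": 200}
    - {"rot": [0, 0, 0], "xyz": [-0.0069, -0.0009, 0.0232], "grip": 200}

```text
clock: 5.02
tool_pos: [0.5392, -0.0409, 0.021]
eef_rot: [0.802, 0.587, 0.089, -0.065]
contact_force: [0.8, 0.1, -3.3]
opening: 0.362
finger_force: 30.0
```

```bash
python3 - <<'E'
from h import *
st=r.get_state()
ax=np.array([np.cos(-1.8788),np.sin(-1.8788),0]);ay=np.array([-ax[1],ax[0],0]);B=np.c_[ax,ay]
g=st['tool_pos']+R.from_quat(st['eef_rot']).apply([0,0,-.019]);print('g',g,(g-[.5384,-.0458,0])@B, st['contact_force'])
E
```

```text
g [ 0.5379 -0.0448  0.0396] [-0.0008 -0.0007] [ 0.7852  0.1495 -3.2752]
```

Request:
carry_out:
  plan:
    - {"rot": [0, 0, 0], "xyz": [-0.0003, 0.0008, 0.001], "grip": 200}
    - {"rot": [0, 0, 0], "xyz": [-0.0004, 0.0008, 0.0018], "grip": 200}
    - {"rot": [0, 0, 0], "xyz": [-0.0004, 0.0008, 0.0018], "grip": 200}
    - {"rot": [0, 0, 0], "xyz": [-0.0004, 0.0008, 0.0018], "grip": 200}

```text
clock: 5.35
tool_pos: [0.5404, -0.0413, 0.0197]
eef_rot: [0.802, 0.587, 0.089, -0.064]
contact_force: [-1.0, -0.4, 0.4]
opening: 0.36
finger_force: 30.0
```

Request:
carry_out:
  plan:
    - {"rot": [0, 0, 0], "xyz": [0, 0, 0], "grip": 100}
    - {"rot": [0, 0, 0], "xyz": [0, 0, 0], "grip": 100}
    - {"rot": [0, 0, 0], "xyz": [0, 0, 0], "grip": 100}
    - {"rot": [0, 0, 0], "xyz": [0, 0, 0], "grip": 100}
    - {"rot": [0, 0, 0], "xyz": [0, 0, 0], "grip": 100}

```text
clock: 5.77
tool_pos: [0.5401, -0.0412, 0.0194]
eef_rot: [0.802, 0.587, 0.089, -0.065]
contact_force: [0.7, -0.2, -0.8]
opening: 0.607
finger_force: 0.0
```

Request:
carry_out:
  plan:
    - {"rot": [0, 0, 0], "xyz": [0.003, 0, -0.015], "grip": 100}
    - {"rot": [0, 0, 0], "xyz": [0.009, 0, -0.04], "grip": 100}
    - {"rot": [0, 0, 0], "xyz": [0.0175, 0, -0.08], "grip": 100}
    - {"rot": [0, 0, 0], "xyz": [0.022, 0, -0.1], "grip": 100}
    - {"rot": [0, 0, 0], "xyz": [0.022, 0, -0.1], "grip": 100}
    - {"rot": [0, 0, 0], "xyz": [0.022, 0, -0.1], "grip": 100}

```text
clock: 6.27
tool_pos: [0.5406, -0.0418, 0.1227]
eef_rot: [0.802, 0.587, 0.09, -0.064]
contact_force: [-0.3, 0.6, -1.3]
opening: 0.612
finger_force: 0.0
```

```bash
python3 - <<'E'
from h import *
st=r.get_state(); im=r.snapshot('wrist')[:,:,::-1].copy(); s=r.snapshot('side')[:,:,::-1]
a=cv2.resize(im[60:330,170:470],(440,396),interpolation=cv2.INTER_CUBIC)
b=cv2.resize(s[185:275,265:345],None,fx=4.4,fy=4.4,interpolation=cv2.INTER_CUBIC)
print(b.shape)
cv2.imwrite('pics/w4.png',np.hstack([a,b]))
print(st['tool_pos'],st['contact_force'])
E
```

```text
(396, 352, 3)
[ 0.5406 -0.0418  0.1227] [-0.3178  0.5665 -1.2684]
```

View pics/w4.png

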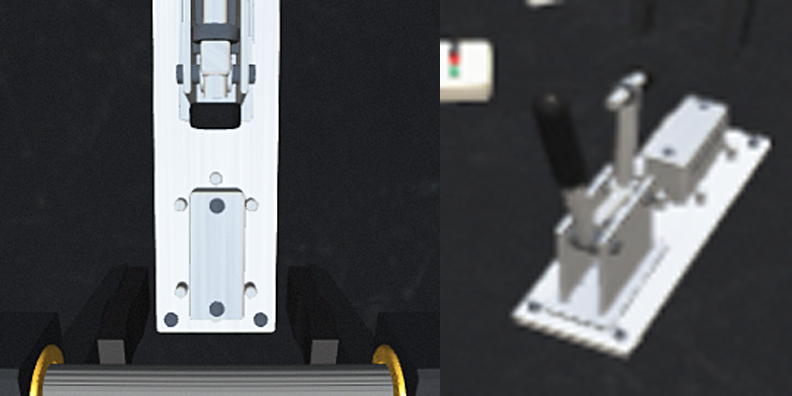

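The block sits flat inside the pins. In the left crop its far end is at (217,190), the end pin at (216,179) and the side pins at (181/252,205) and (181/250,288). The clamp is open and untouched. Next is the handle approach, with the fingers shut.

```bash
cat >> h.py <<'E'
NEST=np.array([.5387,-.0475,0]); AX=np.array([np.cos(-1.8788),np.sin(-1.8788),0])
def push(th):
    t=np.radians(th); s,k=np.sin(t),np.cos(t)
    return NEST+AX*(-.15-.115*s+.010*k+.009)+[0,0,.06+.115*k+.010*s]
E
python3 -c "
from h import *
print(push(8))
go(push(8)+[0,0,.03],pose(1.263)); go(push(8),pose(1.263))"
```

```text
[0.5833 0.0927 0.1753]
t 6.3667 tcp [ 0.5391 -0.0418  0.1208] F [-0.6049  0.0598  0.073 ] open 0.6096729658301039 fz 0.0 q [ 0.386   0.7908 -0.4421  1.9516  0.2421  0.4091 -0.4557]
xyz [ 0.1565  0.0012 -0.0516] rot [-0.0015 -0.2194 -0.0002]
t 6.3667 tcp [ 0.5391 -0.0418  0.1208] F [-0.6049  0.0598  0.073 ] open 0.6096729658301039 fz 0.0 q [ 0.386   0.7908 -0.4421  1.9516  0.2421  0.4091 -0.4557]
xyz [ 0.15    0.0013 -0.0224] rot [-0.0015 -0.2194 -0.0002]
```

Request:
carry_out:
  plan:
    - {"rot": [0, -0.05, 0], "xyz": [0.009, 0, -0.04], "grip": 255}
    - {"rot": [0, -0.15, 0], "xyz": [0.018, 0, -0.08], "grip": 255}
    - {"rot": [0, -0.219, 0], "xyz": [0.045, 0.001, -0.074], "grip": 255}
    - {"rot": [0, -0.219, 0], "xyz": [0.083, 0.001, -0.066], "grip": 255}
    - {"rot": [0, -0.219, 0], "xyz": [0.12, 0.001, -0.058], "grip": 255}
    - {"rot": [0, -0.219, 0], "xyz": [0.1565, 0.0012, -0.051], "grip": 255}
    - {"rot": [0, -0.219, 0], "xyz": [0.1565, 0.0012, -0.051], "grip": 255}
    - {"rot": [0, -0.219, 0], "xyz": [0.1565, 0.0012, -0.051], "grip": 255}

```text
clock: 7.03
tool_pos: [0.5832, 0.0963, 0.2038]
eef_rot: [0.805, 0.593, -0.0, -0.001]
contact_force: [-0.0, -0.7, 0.5]
opening: 0.022
finger_force: 0.0
```

```bash
python3 - <<'E'
from h import *
go(push(8),pose(1.263))
st=r.get_state(); s=r.snapshot('side')[:,:,::-1];w=r.snapshot('wrist')[:,:,::-1]
b=cv2.resize(s[130:275,240:360],None,fx=4,fy=4,interpolation=cv2.INTER_CUBIC)[:400]
a=cv2.resize(w[100:400,170:470],(400,400),interpolation=cv2.INTER_CUBIC)
cv2.imwrite('pics/p1.png',np.hstack([a,b[:400,:400]]))
E
```

```text
t 7.0333 tcp [0.5832 0.0963 0.2038] F [-0.037  -0.6993  0.4547] open 0.021946523501860885 fz 0.0 q [-0.0724  0.6954 -0.2911  1.703   0.2603  0.783  -0.7876]
xyz [-0.0035  0.0012  0.0285] rot [-0.0026 -0.0011  0.0057]
```

View pics/p1.png

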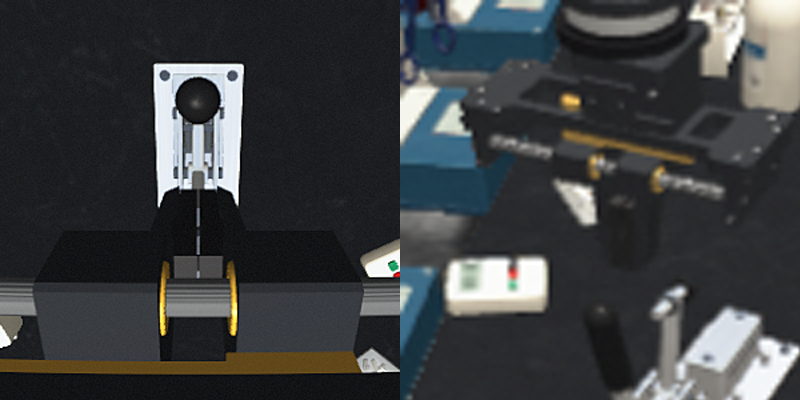

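The fingers are centred on the handle: in the left crop the grip is at (197,101) and the finger line at column 198. The arm is clear of the clamp.

```bash
python3 - <<'E'
from h import *
st=r.get_state(); T=pose(1.263)
for th in (8,12,16,20,24,28,32,36,40,44,48,52,56,60,64,68,72,76,80,84,88,92): print(th, T.inv().apply(push(th)-push(8)))
E
```

```text
8 [0. 0. 0.]
12 [0.008  0.     0.0007]
16 [0.016 0.    0.002]
20 [0.0238 0.     0.0038]
24 [0.0315 0.     0.0061]
28 [0.0391 0.     0.009 ]
32 [0.0464 0.     0.0124]
36 [0.0534 0.     0.0164]
40 [0.0602 0.     0.0207]
44 [0.0666 0.     0.0256]
48 [0.0727 0.     0.0309]
52 [0.0784 0.     0.0366]
56 [0.0836 0.     0.0427]
60 [0.0885 0.     0.0491]
64 [0.0929 0.     0.0559]
68 [0.0968 0.     0.0629]
72 [0.1002 0.     0.0702]
76 [0.1031 0.     0.0777]
80 [0.1054 0.     0.0855]
84 [0.1072 0.     0.0933]
88 [0.1085 0.     0.1013]
92 [0.1092 0.     0.1093]
```

Request:
carry_out:
  plan:
    - {"rot": [0, 0, 0.005], "xyz": [-0.0035, 0.001, 0.014], "grip": 255}
    - {"rot": [0, 0, 0.005], "xyz": [-0.0035, 0.001, 0.0285], "grip": 255}
    - {"rot": [0, 0, 0.005], "xyz": [-0.0035, 0.001, 0.0285], "grip": 255}
    - {"rot": [0, 0, 0.005], "xyz": [-0.0035, 0.001, 0.0285], "grip": 255}

```text
clock: 7.47
tool_pos: [0.5829, 0.0873, 0.1762]
eef_rot: [0.809, 0.587, -0.001, -0.0]
contact_force: [0.1, 0.2, -0.6]
opening: 0.003
finger_force: 0.0
```

Request:
carry_out:
  plan:
    - {"rot": [0, 0, 0], "xyz": [0.012, 0, 0.0007], "grip": 255}
    - {"rot": [0, 0, 0], "xyz": [0.02, 0, 0.002], "grip": 255}
    - {"rot": [0, 0, 0], "xyz": [0.028, 0, 0.0038], "grip": 255}
    - {"rot": [0, 0, 0], "xyz": [0.0355, 0, 0.006], "grip": 255}
    - {"rot": [0, 0, 0], "xyz": [0.043, 0, 0.009], "grip": 255}
    - {"rot": [0, 0, 0], "xyz": [0.05, 0, 0.0124], "grip": 255}
    - {"rot": [0, 0, 0], "xyz": [0.0575, 0, 0.0164], "grip": 255}
    - {"rot": [0, 0, 0], "xyz": [0.0575, 0, 0.0164], "grip": 255}

```text
clock: 8.13
tool_pos: [0.6014, 0.1468, 0.16]
eef_rot: [0.808, 0.589, 0.001, -0.001]
contact_force: [0.4, 0.6, 0.2]
opening: 0.003
finger_force: 0.0
```

```bash
cat >> h.py <<'E'
def f():
    st=r.get_state();p=st['tool_pos']-NEST;F=st['contact_force']
    print('fix x,y,z',p@AX,p@[-AX[1],AX[0],0],p[2],'F ax,z',F@AX,F[2],F)
    # lean angle of a handle touching the corner
    a=p@AX-.009+.15; b=p[2]-.06; print('lean',np.degrees(np.arctan2(-a,b)+np.arcsin(.010/np.hypot(a,b))),'s',np.sqrt(a*a+b*b-1e-4))
E
python3 -c "
from h import *
f(); go(push(36),pose(1.263))"
```

```text
fix x,y,z -0.2041473630690064 0.0008363742793976028 0.15997291087448315 F ax,z -0.6600050192926993 0.19579428439461286 [0.3587 0.5785 0.1958]
lean 37.129596583464455 s 0.1178226309810058
t 8.1333 tcp [0.6014 0.1468 0.16  ] F [0.3587 0.5785 0.1958] open 0.0033430849085323905 fz 0.0 q [-0.1666  0.784  -0.2628  1.6553  0.2724  0.7376 -0.869 ]
xyz [-0.0036 -0.0008  0.001 ] rot [-0.0009 -0.0026 -0.0027]
```

Request:
carry_out:
  plan:
    - {"rot": [0, 0, 0], "xyz": [0.0034, 0, 0.0023], "grip": 255}
    - {"rot": [0, 0, 0], "xyz": [0.0067, 0, 0.0046], "grip": 255}
    - {"rot": [0, 0, 0], "xyz": [0.01, 0, 0.0071], "grip": 255}
    - {"rot": [0, 0, 0], "xyz": [0.01, 0, 0.0071], "grip": 255}

```text
clock: 8.47
tool_pos: [0.6044, 0.1545, 0.1532]
eef_rot: [0.808, 0.589, 0.0, -0.001]
contact_force: [-0.6, -0.2, 0.6]
opening: 0.006
finger_force: 0.0
```

```bash
python3 -c "
from h import *
f(); go(push(47),pose(1.263))"
```

```text
fix x,y,z -0.21239562915044155 0.0013822099638069237 0.15317746859529177 F ax,z 0.3257221494175725 0.5702170131272055 [-0.5829 -0.1564  0.5702]
lean 42.34743094438231 s 0.11695886676782555
t 8.4667 tcp [0.6044 0.1545 0.1532] F [-0.5829 -0.1564  0.5702] open 0.00636629908519381 fz 0.0 q [-0.1811  0.7985 -0.2578  1.6446  0.2739  0.7337 -0.8809]
xyz [ 0.0059 -0.0014  0.0074] rot [-0.0006 -0.0015 -0.0044]
```

Request:
carry_out:
  plan:
    - {"rot": [0, 0, 0], "xyz": [0.0025, -0.0005, 0.0025], "grip": 255}
    - {"rot": [0, 0, 0], "xyz": [0.0045, -0.001, 0.005], "grip": 255}
    - {"rot": [0, 0, 0], "xyz": [0.006, -0.001, 0.0074], "grip": 255}
    - {"rot": [0, 0, 0], "xyz": [0.006, -0.001, 0.0074], "grip": 255}

```text
clock: 8.8
tool_pos: [0.6052, 0.1603, 0.1457]
eef_rot: [0.808, 0.589, 0.0, -0.001]
contact_force: [-0.4, 0.1, -0.0]
opening: 0.009
finger_force: 0.0
```

```bash
python3 -c "
from h import *
f(); go(push(51),pose(1.263))"
```

```text
fix x,y,z -0.2181317580421115 0.00036352455252865586 0.14573768262203177 F ax,z 0.04081092522371091 -0.0013354936287116453 [-0.405   0.086  -0.0013]
lean 46.94971055384226 s 0.11489237711903728
t 8.8 tcp [0.6052 0.1603 0.1457] F [-0.405   0.086  -0.0013] open 0.009089506887991141 fz 0.0 q [-0.1923  0.8109 -0.2537  1.6423  0.2763  0.7235 -0.8906]
xyz [ 0.0059 -0.0004  0.0056] rot [-0.0007 -0.0012 -0.0044]
```

Request:
carry_out:
  plan:
    - {"rot": [0, 0, 0], "xyz": [0.002, 0, 0.002], "grip": 255}
    - {"rot": [0, 0, 0], "xyz": [0.004, 0, 0.004], "grip": 255}
    - {"rot": [0, 0, 0], "xyz": [0.006, 0, 0.0056], "grip": 255}
    - {"rot": [0, 0, 0], "xyz": [0.006, 0, 0.0056], "grip": 255}

```text
clock: 9.13
tool_pos: [0.6072, 0.1659, 0.1402]
eef_rot: [0.808, 0.589, 0.0, -0.001]
contact_force: [0.0, 0.4, 0.3]
opening: 0.003
finger_force: 0.0
```

```bash
python3 - <<'E'
from h import *
f(); go(push(55),pose(1.263))
s=r.snapshot('side')[:,:,::-1]
cv2.imwrite('pics/p2.png',cv2.resize(s[130:275,240:360],None,fx=4,fy=4,interpolation=cv2.INTER_CUBIC))
E
```

```text
fix x,y,z -0.22412907469371035 0.0005379256091795048 0.140235093851871 F ax,z -0.3779545044802013 0.3475377109317864 [0.0474 0.3815 0.3475]
lean 50.98030847234328 s 0.11510044893418542
t 9.1333 tcp [0.6072 0.1659 0.1402] F [0.0474 0.3815 0.3475] open 0.002914861363234931 fz 0.0014251664833864197 q [-0.2023  0.822  -0.2507  1.6351  0.2776  0.7193 -0.8982]
xyz [ 0.0053 -0.0006  0.0061] rot [-0.0005 -0.0011 -0.0044]
```

View pics/p2.png

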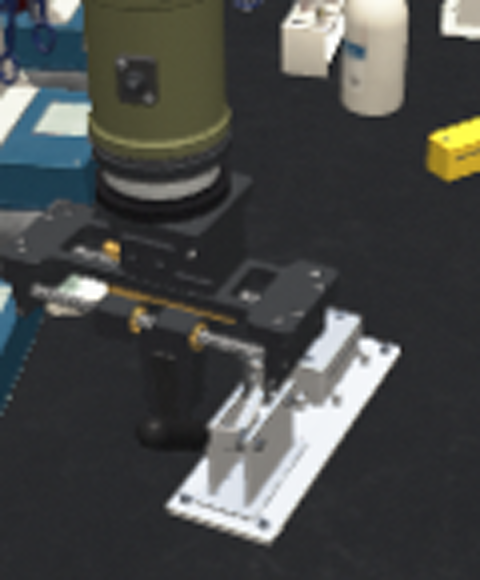

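The handle is down ahead of the fingers, with its end at (150,432), and the clamp arm is swinging towards the block at (268,390). I'll carry on in small steps.

Request:
carry_out:
  plan:
    - {"rot": [0, 0, 0], "xyz": [0.0018, 0, 0.002], "grip": 255}
    - {"rot": [0, 0, 0], "xyz": [0.0036, 0, 0.004], "grip": 255}
    - {"rot": [0, 0, 0], "xyz": [0.0053, 0, 0.0061], "grip": 255}
    - {"rot": [0, 0, 0], "xyz": [0.0053, 0, 0.0061], "grip": 255}

```text
clock: 9.52
tool_pos: [0.6089, 0.171, 0.1342]
eef_rot: [0.808, 0.589, 0.0, -0.001]
contact_force: [-0.5, 0.8, 0.5]
opening: 0.002
finger_force: 0.0
```

```bash
python3 -c "
from h import *
f(); go(push(59),pose(1.263))"
```

```text
fix x,y,z -0.22954144700856513 0.0006265095403018364 0.1341542476365481 F ax,z -0.6405964090794525 0.5223574898922638 [-0.4567  0.8175  0.5224]
lean 55.020757154940796 s 0.11505842116469811
t 9.5167 tcp [0.6089 0.171  0.1342] F [-0.4567  0.8175  0.5224] open 0.001959645655724883 fz 0.0006459789256041404 q [-0.2112  0.8335 -0.2476  1.6293  0.2791  0.7131 -0.9051]
xyz [ 0.0049 -0.0006  0.0064] rot [-0.0003 -0.0013 -0.0044]
```

Request:
carry_out:
  plan:
    - {"rot": [0, 0, 0], "xyz": [0.0017, 0, 0.002], "grip": 255}
    - {"rot": [0, 0, 0], "xyz": [0.0034, 0, 0.0042], "grip": 255}
    - {"rot": [0, 0, 0], "xyz": [0.005, 0, 0.0064], "grip": 255}
    - {"rot": [0, 0, 0], "xyz": [0.005, 0, 0.0064], "grip": 255}

```text
clock: 9.85
tool_pos: [0.6104, 0.1757, 0.1277]
eef_rot: [0.808, 0.589, 0.0, -0.0]
contact_force: [0.0, -0.3, 0.9]
opening: 0.006
finger_force: 0.1
```

```bash
python3 -c "
from h import *
f(); go(push(62),pose(1.263))"
```

```text
fix x,y,z -0.2344221823290842 0.0006725559765212341 0.12773818935516523 F ax,z 0.2801479143435379 0.8819078797630745 [ 0.0386 -0.3063  0.8819]
lean 59.026424151254 s 0.11496158683771236
t 9.85 tcp [0.6104 0.1757 0.1277] F [ 0.0386 -0.3063  0.8819] open 0.005819934543887853 fz 0.0631228018028196 q [-0.2197  0.8452 -0.2444  1.624   0.2809  0.7065 -0.9118]
xyz [ 0.0034 -0.0007  0.0049] rot [-0.0003 -0.0012 -0.0044]
```

Request:
carry_out:
  plan:
    - {"rot": [0, 0, 0], "xyz": [0.0016, 0, 0.0022], "grip": 255}
    - {"rot": [0, 0, 0], "xyz": [0.003, 0, 0.0044], "grip": 255}
    - {"rot": [0, 0, 0], "xyz": [0.0045, 0, 0.0067], "grip": 255}
    - {"rot": [0, 0, 0], "xyz": [0.0045, 0, 0.0067], "grip": 255}

```text
clock: 10.18
tool_pos: [0.6119, 0.1794, 0.1215]
eef_rot: [0.809, 0.588, 0.0, -0.0]
contact_force: [-1.5, -1.1, 4.5]
opening: 0.006
finger_force: 1.9
```

```bash
python3 -c "
from h import *
f(); go(push(66),pose(1.263))"
```

```text
fix x,y,z -0.23843871428551297 0.0009739452243997241 0.12145610248892948 F ax,z 1.512567561507218 4.475159589029218 [-1.4789 -1.1168  4.4752]
lean 62.739574272858526 s 0.11476565503121408
t 10.1833 tcp [0.6119 0.1794 0.1215] F [-1.4789 -1.1168  4.4752] open 0.006007294882267679 fz 1.8833831883966923 q [-0.2272  0.8564 -0.2408  1.6194  0.2829  0.6998 -0.918 ]
xyz [ 0.0035 -0.001   0.0055] rot [ 0.0001 -0.0006 -0.0048]
```

Request:
carry_out:
  plan:
    - {"rot": [0, 0, 0], "xyz": [0.0012, 0, 0.0018], "grip": 255}
    - {"rot": [0, 0, 0], "xyz": [0.0025, 0, 0.0037], "grip": 255}
    - {"rot": [0, 0, 0], "xyz": [0.0037, 0, 0.0055], "grip": 255}
    - {"rot": [0, 0, 0], "xyz": [0.0037, 0, 0.0055], "grip": 255}

```text
clock: 10.52
tool_pos: [0.613, 0.1822, 0.1164]
eef_rot: [0.809, 0.588, -0.0, 0.0]
contact_force: [-1.6, -1.7, 6.8]
opening: 0.006
finger_force: 3.6
```

```bash
python3 -c "
from h import *
f(); go(push(69),pose(1.263))"
```

```text
fix x,y,z -0.241416827152141 0.0011422148679961117 0.11640663401771277 F ax,z 2.094832908619847 6.814137511905743 [-1.6147 -1.6846  6.8141]
lean 65.6569419037728 s 0.11473991256973813
t 10.5167 tcp [0.613  0.1822 0.1164] F [-1.6147 -1.6846  6.8141] open 0.0063586335302301825 fz 3.6186537332832813 q [-0.2332  0.8654 -0.2376  1.6156  0.2845  0.6948 -0.923 ]
xyz [ 0.0034 -0.0012  0.0059] rot [ 0.0003  0.0004 -0.0053]
```

Request:
carry_out:
  plan:
    - {"rot": [0, 0, 0], "xyz": [0.001, -0.0003, 0.0019], "grip": 255}
    - {"rot": [0, 0, 0], "xyz": [0.002, -0.0006, 0.0037], "grip": 255}
    - {"rot": [0, 0, 0], "xyz": [0.003, -0.0006, 0.0055], "grip": 255}
    - {"rot": [0, 0, 0], "xyz": [0.003, -0.0006, 0.0055], "grip": 255}

```text
clock: 10.85
tool_pos: [0.6137, 0.185, 0.1112]
eef_rot: [0.809, 0.588, 0.0, 0.001]
contact_force: [-1.2, -2.9, 8.1]
opening: 0.004
finger_force: 4.2
```

```bash
python3 -c "
from h import *
f(); go(push(71),pose(1.263))"
```

```text
fix x,y,z -0.24425908156038637 0.000990294015864401 0.11116827871406977 F ax,z 3.1496089633223385 8.127078101500558 [-1.1909 -2.9263  8.1271]
lean 68.61812476010252 s 0.11480692780165859
t 10.85 tcp [0.6137 0.185  0.1112] F [-1.1909 -2.9263  8.1271] open 0.004436795514388485 fz 4.190517403185368 q [-0.2389  0.8739 -0.2345  1.6141  0.2864  0.687  -0.9282]
xyz [ 0.0022 -0.001   0.0043] rot [ 0.0011  0.0004 -0.0056]
```

Request:
carry_out:
  plan:
    - {"rot": [0, 0, 0], "xyz": [0.001, 0, 0.0019], "grip": 255}
    - {"rot": [0, 0, 0], "xyz": [0.002, 0, 0.0038], "grip": 255}
    - {"rot": [0, 0, 0], "xyz": [0.0025, 0, 0.0052], "grip": 255}
    - {"rot": [0, 0, 0], "xyz": [0.0025, 0, 0.0052], "grip": 255}

```text
clock: 11.18
tool_pos: [0.6144, 0.1874, 0.1058]
eef_rot: [0.809, 0.588, 0.0, 0.0]
contact_force: [-0.4, -2.6, 5.3]
opening: 0.003
finger_force: 3.5
```

```bash
python3 -c "
from h import *
f(); go(push(74),pose(1.263))"
```

```text
fix x,y,z -0.24683334193313883 0.0009574203892256332 0.10581412366243853 F ax,z 2.5817265682646484 5.338206198540374 [-0.3505 -2.5977  5.3382]
lean 71.56721921195557 s 0.11488964353541138
t 11.1833 tcp [0.6144 0.1874 0.1058] F [-0.3505 -2.5977  5.3382] open 0.002888612270712533 fz 3.468152191489935 q [-0.2435  0.8828 -0.2322  1.6118  0.2879  0.6802 -0.932 ]
xyz [ 0.002  -0.001   0.0045] rot [ 0.001   0.0002 -0.0056]
```

Past the peak: the force is falling.

Request:
carry_out:
  plan:
    - {"rot": [0, 0, 0], "xyz": [0.0008, 0, 0.0018], "grip": 255}
    - {"rot": [0, 0, 0], "xyz": [0.0015, 0, 0.0036], "grip": 255}
    - {"rot": [0, 0, 0], "xyz": [0.0022, 0, 0.0052], "grip": 255}
    - {"rot": [0, 0, 0], "xyz": [0.0022, 0, 0.0052], "grip": 255}

```text
clock: 11.52
tool_pos: [0.6149, 0.1899, 0.1]
eef_rot: [0.809, 0.588, 0.0, 0.0]
contact_force: [-0.1, -1.7, 2.7]
opening: 0.002
finger_force: 1.8
```

```bash
python3 -c "
from h import *
f(); go(push(76),pose(1.263))"
```

```text
fix x,y,z -0.24932620629438357 0.0006732093615849917 0.1000101957725356 F ax,z 1.6608397988375554 2.674451676678136 [-0.106  -1.7091  2.6745]
lean 74.69613294498772 s 0.11504513347330245
t 11.5167 tcp [0.6149 0.1899 0.1   ] F [-0.106  -1.7091  2.6745] open 0.002327655125666887 fz 1.8254381977021694 q [-0.2478  0.8923 -0.2302  1.6101  0.2894  0.6725 -0.9357]
xyz [ 0.0008 -0.0007  0.0025] rot [ 0.0004 -0.0001 -0.0053]
```

Request:
carry_out:
  plan:
    - {"rot": [0, 0, 0], "xyz": [0.0007, 0, 0.0018], "grip": 255}
    - {"rot": [0, 0, 0], "xyz": [0.0013, 0, 0.0035], "grip": 255}
    - {"rot": [0, 0, 0], "xyz": [0.0016, 0, 0.0045], "grip": 255}
    - {"rot": [0, 0, 0], "xyz": [0.0016, 0, 0.0045], "grip": 255}

```text
clock: 11.85
tool_pos: [0.6152, 0.1931, 0.0951]
eef_rot: [0.808, 0.589, 0.001, -0.001]
contact_force: [-0.6, -0.5, -0.2]
opening: 0.004
finger_force: 0.0
```

```bash
python3 -c "
from h import *
f()"
```

```text
fix x,y,z -0.2524586032308208 -8.651346487460114e-05 0.09508350553040196 F ax,z 0.6318668028528808 -0.21388298136355027 [-0.5601 -0.4849 -0.2139]
lean 77.43708677446689 s 0.11642110029744303
```

The force is gone, so the handle has snapped over. I'll retreat upwards and check.

Request:
carry_out:
  plan:
    - {"rot": [0, 0, 0], "xyz": [0, 0, -0.03], "grip": 255}
    - {"rot": [0, 0, 0], "xyz": [0, 0, -0.07], "grip": 255}
    - {"rot": [0, 0, 0], "xyz": [0, 0, -0.11], "grip": 255}
    - {"rot": [0, 0, 0], "xyz": [-0.03, 0, -0.13], "grip": 255}
    - {"rot": [0, 0, 0], "xyz": [-0.07, 0, -0.13], "grip": 255}
    - {"rot": [0, 0, 0], "xyz": [-0.11, 0, -0.13], "grip": 255}
    - {"rot": [0, 0, 0], "xyz": [-0.15, 0, -0.13], "grip": 255}
    - {"rot": [0, 0, 0], "xyz": [-0.15, 0, -0.13], "grip": 255}

```text
clock: 12.52
tool_pos: [0.5666, 0.0387, 0.2251]
eef_rot: [0.812, 0.584, -0.003, 0.002]
contact_force: [-0.1, -0.8, 0.3]
opening: 0.008
finger_force: 0.0
```

```bash
python3 - <<'E'
from h import *
f()
w=r.snapshot('wrist')[:,:,::-1];s=r.snapshot('side')[:,:,::-1]
a=cv2.resize(w[:300,170:470],(400,400),interpolation=cv2.INTER_CUBIC)
b=cv2.resize(s[175:275,240:340],(400,400),interpolation=cv2.INTER_CUBIC)
cv2.imwrite('pics/end.png',np.hstack([a,b]))
E
```

```text
fix x,y,z -0.09058040828613244 0.0005085335286177105 0.22512472917791695 F ax,z 0.8413960756161512 0.25799956698975146 [-0.1147 -0.8465  0.258 ]
lean -13.6592050002891 s 0.17236099156907145
```

View pics/end.png

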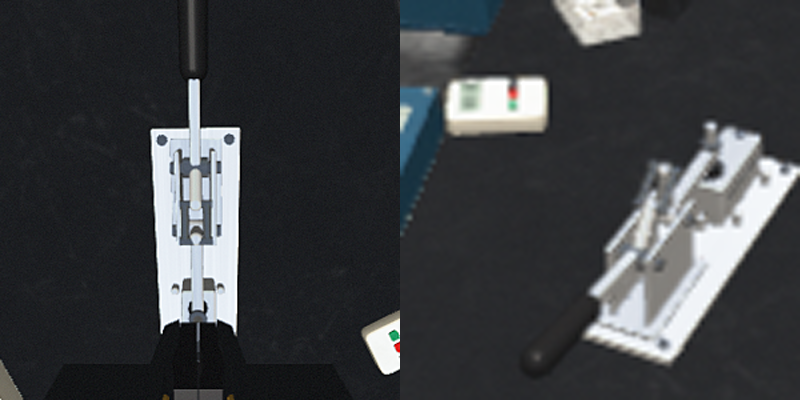

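The handle lies low, with its end at (540,355), and stays down on its own. The pad is on the block at (713,170), the block is in the nest, and the robot is clear.

```bash
python3 -c "
from plant import r
print(r.finish_job())"
```

```text
the job is handed in; nothing more can be done
None
```

The steel jaw block is flat in the nest and held by the pad, with the toggle clamp locked over its dead point; readings while pushing the handle peaked at about 9 N, the timer, clip box and label roll were not touched, and the job was handed in at about 12.6 s.

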